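# Clear the sanding board off an open deck hatch and shut the hatch

## Task

Someone has left the long sanding board lying across the open deck hatch. Lift it off and lay it flat, knob up, in the empty near bay of the wooden sanding tray, let go of it, and then shut the hatch lid fully down without slamming it. Leave the cork block, the coffee cup and the water bottle where they are.

Things in the scene. Friction and masses are not known exactly. Their poses are not given: they have to be found in the camera images.
- hatch: Fixed white deck panel 340 x 340 mm, top 43 mm above the bench, on bearers; in its middle an aluminium hatch coaming 260 mm square outside, 216 inside, rim 75 mm above the bench. Origin: centre of the underside, on the bench; x points away from the robot, from the lid's free-edge side to the hinge side; y along the hinge; z up
- hatch_hinge (a point): Middle of the lid's hinge line, on the far side: 142 mm along +x from the hatch's origin, 75 mm above the bench; same axes as the hatch. The hinge line runs along y
- lid (a joint): Opening angle of the hatch lid, rad: 0 = shut flat on the coaming, 1.27 = fully open at its stop. It starts between 1.13 and 1.25: the lid stands steeply, leaning toward the robot over the rear of the opening. Stiff friction hinges hold it at any angle; 2 to 7 N at the free edge swings it toward shut
- lid_edge (a point): Middle of the lid's free edge, at half its thickness; 275 mm from the hinge line. Lid: clear pane in an aluminium rim, 265 mm front to back, 266 wide, 14 thick, 0.8 kg; its underside plane passes through the hinge line. Two black latch handles hang up to 19 mm below it near the free edge. x points to the hinge, z out of its outer (top) face
- board_grip (a point): Long sanding board lying across the coaming's left and right sides: base 320 mm (y) x 72 (x) x 12 thick, about 0.45 kg; a dark upright round knob, 36 mm diameter, 60 tall, at its middle; ends alike. Point: on the knob's axis, 48 mm above the underside; z up the knob. Knob 95 to 120 mm from the hinge line, near the leaning lid: take it with the tool tilted forward, fingers closing along y
- tray_bay (a point): Centre of the floor of the empty near bay of a fixed dark wooden tray (250 x 390 mm outside, 24 high, walls 8, a divider between near and far bay), left or right of the hatch. The bay is 113 mm wide (x, pointing away from the robot), 374 long (y); floor 8 mm above the bench, walls 16 mm above the floor
- cork_block: Bystander: cork sanding block 65 x 120 x 36 mm lying in the tray's far bay. Origin: centre of its underside
- cup: Bystander: paper coffee cup with a white lid, 119 mm tall, 81 mm across, on the bench beyond the tray. Origin: centre of its underside
- bottle: Bystander: water bottle 200 mm tall, 64 mm across, standing on the bench beyond the work, near the middle. Origin: centre of its underside

How it is judged:
By the outcome, as a careful person would: the job done as asked, in the order asked, and still so for the second after the job is handed in, with the robot touching nothing.
It also fails if it takes over 62 s, if anything falls off the work surface, if the arm or the gripper's body presses on something with over 40 N, if the wrist force passes 120 N, or if a joint passes its speed limit or range.

## Robot

A 6-joint arm with a two-finger parallel gripper is mounted at the origin on the work surface. World frame = base frame: x ahead of the robot, y to its left, z up, the work surface at z = 0. Lengths are in m, angles in degrees, forces in N, time in s.
With the tool pointing down it reaches from about 0.4 to 0.825 m from the base axis. Payload 7 kg.
Tool frame: the origin (TCP) lies midway between the tips of the shut fingers; the grasp point (between the pads) lies hold_point_z behind it (hold_point_z is the distance from the TCP to the grasp point, in m); z points along the fingers, y is the line along which they close (so a half turn about z gives the same grasp; the last joint's range is limited). The gripper opens to 88 mm and grips with 3 to 60 N. Pads are 19 mm wide; open, the fingers measure 130 mm over their backs; the gripper's body (78 mm by 193 mm) begins 47 mm behind the grasp point.
Start: joints at [93.799, 20.546, 0.682, 0, -70.136, -16.507], TCP at [0.149, 0.658, 0.227] pointing down, gripper open.
Joint ranges: [-176.03, 176.03], [-82.01, 121.73], [-58.28, 71.71], [-173.87, 95.51], [-174.79, -0.11], [-173.66, 173.66]. Speed limits (degrees/s): [136.94, 136.94, 172.46, 180, 180, 180].

## Interface

Orientations are given as [roll, pitch, yaw] about the fixed x, y, z axes, in that order (R = Rz(yaw) Ry(pitch) Rx(roll)).
In Python, from plant import * gives the robot as it stands.
- The arm moves only by the tool step_arm, never from a script. Its argument "steps" is a list that holds one entry, the list of rows, each a list of 6 numbers: the shift along the tool's x, y, z scaled (see below), then the turn, a rotation vector about the tool's x, y, z scaled (see below). In form: [[[tx, ty, tz, wx, wy, wz], ...]]. A call has 1 to 20 rows; each row is the pose to reach, as a shift and turn from the pose commanded when the call began, along the tool's axes at that moment; what a row does not reach only later rows make up. The controller multiplies each number of a shift by 100 mm and each number of a turn by 0.5 rad. A row lasts 1/10 s, in which the tool goes at most 50 mm and 8.59 degrees, less where a joint would pass 70% of its speed; a pose out of reach is approached as far as the arm can. A call with a number of a shift or a turn outside -1 to 1 is refused whole. A call with a gripper value outside its range is refused whole. "jaw" is the closure in counts, from 0 (fully open) to 255 (shut), set as the call begins (left out, the last holds). The fingers move at their own pace and stop on an object; the grip force is fixed at half the most. Time passes only in rows, so rows that repeat a pose let the fingers close. It gives the time, the measured TCP pose, the force, the opening and the grip force at its end, in the units of the state.
- get_obs(): the state, without advancing time (a new reading comes with each control period).
- snapshot(name): name is "side" or "top"; returns (picture, depth): 480x640x3 uint8, red, green, blue; 480x640 float32, m along the optical axis (not along the pixel's ray), 0 where there is no reading.
- calibration(name): a dict with "mtx" (3x3 intrinsics, pixels), "rvec" (rotation vector, rad) and "tvec" (3), from world to camera coordinates, as OpenCV has them. Camera axes: x right, y down, z forward; pixel columns grow to the right and rows downward; lengths in m; the calibration is good to about 2 mm. A picture is of the moment at which its call begins. calibration takes no time and is no camera call.
- close_job(): hands the job in; it is judged then, once.
The state is a dict: "clock": time; "joint_pos": joint angles; "qvel": joint speeds; "tau": joint torques, N m; "tool_pos": TCP position; "orientation": TCP orientation; "force": force on the tool from outside, world axes, zero at the start; "moment": the same for the moment, N m; "opening": finger opening in m; "gripper_force": force on a finger pad.
Only numpy, scipy, OpenCV 4.12 (cv2) and the standard library are available. Lean on these libraries where they do the work, as an engineer would, in place of code of your own. Each camera call takes 0.05 s, during which the arm holds its last target. There are 200 camera calls.

## Working session

There is one attempt and no reset: what is moved stays moved. The work goes in short steps, Python scripts to look and compute and a tool call to move; the robot and the scene stay as the last step left them, time stands still between calls to the robot, and variables do not carry over. Pictures are saved under pics/ and viewed, at most 10 in all, crops included, and the job is handed in when it is done.

Besides the shell and the picture viewer there is one more tool, called after "Emit:" by a JSON object that holds its "name" and its "arguments". step_arm: Moves the arm, as the interface text tells. Its arguments: {"type":"object","properties":{"steps":{"type":"array","items":{"type":"array","items":{"type":"array","items":{"type":"number","minimum":-1,"maximum":1}}}},"jaw":{"type":"number"}},"required":["steps"]}

```bash
mkdir -p pics; ls; cat > h.py <<'E'
from plant import *
import numpy as np, cv2
from scipy.spatial.transform import Rotation as Ro
def cam(n):
    c=calibration(n); R=cv2.Rodrigues(np.array(c["rvec"],float))[0]; return np.array(c["mtx"],float),R,np.array(c["tvec"],float).ravel()
def cloud(n,depth):
    K,R,t=cam(n); v,u=np.mgrid[:480,:640]
    p=np.stack([(u-K[0,2])/K[0,0]*depth,(v-K[1,2])/K[1,1]*depth,depth],-1)
    return (p-t)@R   # world
def ray(n,u,v,z):
    K,R,t=cam(n); d=R.T@np.array([(u-K[0,2])/K[0,0],(v-K[1,2])/K[1,1],1]); o=-R.T@t
    return o+d*(z-o[2])/d[2]
def shot(n,name):
    im,d=snapshot(n); cv2.imwrite(f"pics/{name}.png",im[:,:,::-1]); np.savez(f"{name}.npz",im=im,d=d); return im,d
E
python3 - <<'E'
from h import *
o=get_obs();print(o)
for n in("top","side"):
    shot(n,n+"0"); K,R,t=cam(n); print(n,-R.T@t,R[2])
a=np.hstack([cv2.resize(cv2.imread(f"pics/{n}0.png"),(640,480)) for n in("top","side")])
E
```

```text
pics
{'clock': 0.0, 'joint_pos': array([ 9.37977605e+01,  2.05921889e+01,  6.32013821e-01, -2.00481369e-02,
       -7.01352377e+01, -1.65072604e+01]), 'qvel': array([-0.13029332,  0.01027271,  0.01312767,  0.03540229, -0.04094439,
       -0.00040214]), 'tau': array([ 3.05624730e-03, -5.82729042e+01,  2.93053901e+01,  6.99692041e+00,
        7.10288499e-03, -1.56107162e-04]), 'tool_pos': array([0.1484212 , 0.65796584, 0.22560104]), 'orientation': array([ 1.79903165e+02, -9.04340265e-03, -1.27163203e+01]), 'force': array([-0.20278285, -0.23016246,  0.95102902]), 'moment': array([-0.034072  ,  0.00581367,  0.00104153]), 'gripper_force': 0.0, 'opening': 0.08738715184055477}
top [ 0.5382961  -0.01712422  0.90794728] [ 0.05789242 -0.01027096 -0.99826999]
side [0.49960554 0.76159704 0.88228168] [ 0.09990866 -0.69195695 -0.7149922 ]
```

View pics/top0.png

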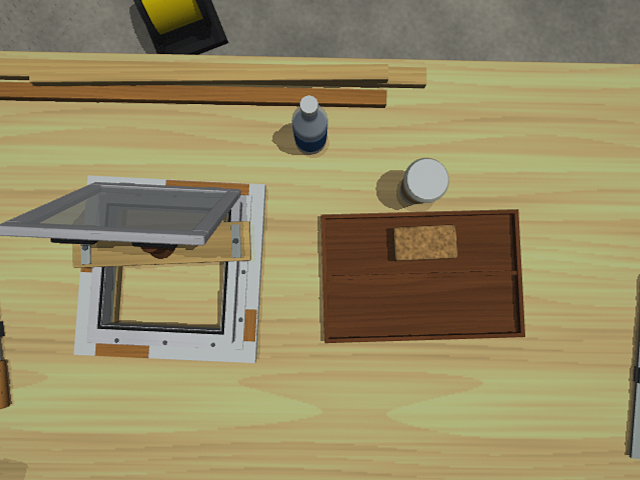

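View pics/side0.png

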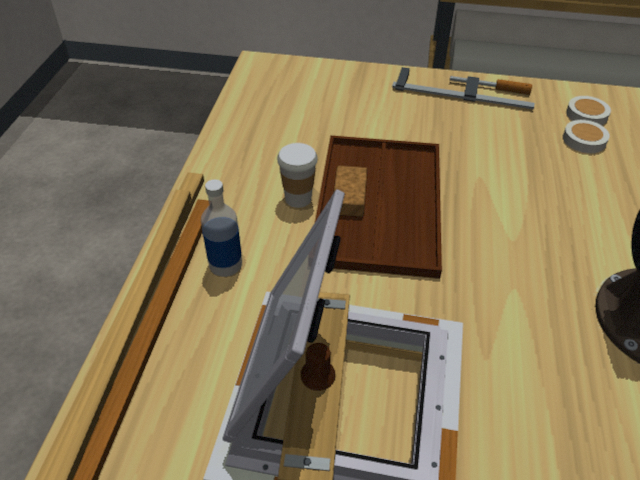

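The top view shows the hatch panel with corners near (88,177), (265,185), (256,362) and (75,355). The board lies across it at rows 222–266, the lid leans over the knob at (160,250), and the tray corners are near (320,215), (518,209), (524,336) and (325,342). The side view shows the knob at (317,365) and the latches at (315,320) and (333,253).

```bash
cat > m.py <<'E'
from h import *
np.set_printoptions(precision=4,suppress=True)
T=np.load("top0.npz");S=np.load("side0.npz")
P=cloud("top",T["d"]);Q=cloud("side",S["d"])
print("bench z",P[400,300],Q[300,560])
# panel corners
pc=[ray("top",*c,.043) for c in[(88,177),(265,185),(256,362),(75,355)]];print("panel",*pc)
# refine with mask of heights (cloud): panel z .035-.06
def rect(P,m):
    pts=P[m][:,:2].astype(np.float32); r=cv2.minAreaRect(pts); return np.array(r[0]),r[1],r[2],len(pts)
X,Y,Z=P[...,0],P[...,1],P[...,2]
cx,cy=np.mean(pc,0)[:2]
m=(abs(X-cx)<.2)&(abs(Y-cy)<.2)&(Z>.036)&(Z<.05); m=cv2.morphologyEx(m.astype(np.uint8),2,np.ones((3,3)))>0
print("panelrect",rect(P,m))
m=(abs(X-cx)<.2)&(abs(Y-cy)<.2)&(Z>.071)&(Z<.079); m=cv2.morphologyEx(m.astype(np.uint8),2,np.ones((3,3)))>0
print("coaming",rect(P,m))
tc=[ray("top",*c,.024) for c in[(320,215),(518,209),(524,336),(325,342)]];print("tray",*tc,np.mean(tc,0))
v=[tc[0]-tc[1],tc[3]-tc[2]];print("tray yaw of y",[np.degrees(np.arctan2(-a[0],a[1])) for a in v])
# lid: side cloud pts above .12 near hatch
for n,C in(("top",P),("side",Q)):
    m=(abs(C[...,0]-cx-.06)<.2)&(abs(C[...,1]-cy)<.2)&(C[...,2]>.1)&(C[...,2]<.45)
    q=C[m]; print(n,len(q),q.min(0),q.max(0)); 
# board: plane z ~.087 
for n,C,im in(("top",P,T["im"]),("side",Q,S["im"])):
    m=(abs(C[...,0]-cx-.05)<.15)&(abs(C[...,1]-cy)<.2)&(C[...,2]>.083)&(C[...,2]<.092)
    m=cv2.morphologyEx(m.astype(np.uint8),2,np.ones((3,3)))>0; print("board",n,rect(C,m))
# knob in side: dark red-brown between
im=S["im"].astype(int);C=Q
m=(im.sum(2)<200)&(im[...,0]>im[...,2]+12)&(C[...,2]>.095)&(C[...,2]<.16)&(abs(C[...,0]-cx-.05)<.12)&(abs(C[...,1]-cy)<.06)
ys,xs=np.nonzero(m);print("knob px",len(xs),xs.min(),xs.max(),ys.min(),ys.max())
q=C[m];print(q.min(0),q.max(0))
t=q[q[:,2]>.138];print("knobtop",len(t),t.mean(0),(t.min(0)+t.max(0))/2,t.max(0)-t.min(0))
E
python3 m.py
```

```text
bench z [ 0.2797  0.0115 -0.0012] [ 0.178  -0.0189 -0.0022]
panel [0.7069 0.4249 0.043 ] [0.6978 0.0854 0.043 ] [0.3614 0.0943 0.043 ] [0.3694 0.4335 0.043 ]
panelrect (array([0.5357, 0.2624]), (0.3420187830924988, 0.3406318426132202), 88.10279083251953, 8163)
coaming (array([0.5352, 0.2623]), (0.26134824752807617, 0.26022371649742126), 88.16686248779297, 3523)
tray [ 0.6439 -0.0215  0.024 ] [ 0.6629 -0.4121  0.024 ] [ 0.4149 -0.4218  0.024 ] [ 0.3975 -0.0354  0.024 ] [ 0.5298 -0.2227  0.024 ]
tray yaw of y [np.float64(2.7831911865666403), np.float64(2.566612901250469)]
top 11220 [0.5598 0.1246 0.1   ] [0.6857 0.393  0.3354]
side 10209 [0.5617 0.1274 0.1   ] [0.6867 0.395  0.3339]
board top (array([0.579 , 0.2656]), (0.0722111389040947, 0.31984367966651917), 3.456655502319336, 3821)
board side (array([0.5804, 0.2658]), (0.07206214964389801, 0.3203010857105255), 3.489656925201416, 6836)
knob px 994 302 332 343 386
[0.5579 0.2492 0.095 ] [0.6023 0.291  0.1492]
knobtop 468 [0.5797 0.2692 0.1452] [0.5804 0.267  0.1438] [0.0347 0.0356 0.0107]
```

```bash
cat >> h.py <<'E'
try: HP=hold_point_z
except NameError: HP=None
def Rt(yaw,tilt): return Ro.from_euler("xyz",[180,-tilt,yaw],degrees=True)
def plan(*wps,start=None):
    """wps: (grasp point xyz, yaw, tilt); prints per-leg scaled rows in tool axes at leg start"""
    o=get_obs(); p,R=start or (np.array(o["tool_pos"]),Ro.from_euler("xyz",o["orientation"],degrees=True))
    for g,yaw,tilt in wps:
        R1=Rt(yaw,tilt); p1=np.array(g)+HP*R1.apply([0,0,1])
        s=R.inv().apply(p1-p)/.1; w=(R.inv()*R1).as_rotvec()/.5
        print(np.round(np.r_[s,w],3).tolist(),"tcp",np.round(p1,4).tolist()); p,R=p1,R1
E
python3 - <<'E'
from h import *
import plant; print([n for n in dir(plant) if n[0]!='_']); print("HP",HP)
if HP is None: HP=0.0; import h; h.HP=.015
plan(((.215,.575,.26),-9,8),((.28,.50,.27),-5,16),((.345,.43,.28),-1,23),((.40,.35,.28),3.5,30),((.47,.2665,.28),3.5,30))
T=np.load("top0.npz");P=cloud("top",T["d"]);m=(abs(P[...,0]-.53)<.17)&(abs(P[...,1]+.22)<.24)&(P[...,2]>.018)&(P[...,2]<.028)
m=cv2.morphologyEx(m.astype(np.uint8),2,np.ones((2,2)))>0
print(cv2.minAreaRect(P[m][:,:2].astype(np.float32)))
S=np.load("side0.npz");Q=cloud("side",S["d"])
# lid slice: profile of underside/outer face near hatch mid
for C in(P,Q):
    m=(abs(C[...,1]-.26)<.12)&(C[...,2]>.17)&(C[...,0]<.69); q=C[m&(C[...,0]>.45)]
    for z in(.2,.25,.3,.32,.33):
        s=q[abs(q[:,2]-z)<.004]; print(z,len(s),s[:,0].min() if len(s) else 0,s[:,0].max() if len(s) else 0)
E
```

```text
['PlanningError', 'calibration', 'close_job', 'get_obs', 'hold_point_z', 'snapshot']
HP 0.0188
[0.858, 0.662, -0.156, 0.012, 0.279, -0.129] tcp [0.2176, 0.5746, 0.2414]
[0.792, 0.635, 0.005, 0.029, 0.279, -0.137] tcp [0.2852, 0.4995, 0.2519]
[0.731, 0.636, 0.098, 0.047, 0.244, -0.132] tcp [0.3523, 0.4299, 0.2627]
[0.542, 0.783, 0.219, 0.07, 0.244, -0.141] tcp [0.4094, 0.3506, 0.2637]
[0.561, 0.876, 0.324, 0.0, 0.0, 0.0] tcp [0.4794, 0.2671, 0.2637]
((0.5259015560150146, -0.22476977109909058), (0.25459352135658264, 0.4137531816959381), 2.5814568996429443)
0.2 231 0.6331277801444256 0.6446781680959597
0.25 300 0.6114251142997875 0.6231404079921429
0.3 393 0.566643370891343 0.601415430639471
0.32 371 0.5829887073239607 0.5927634442124969
0.33 2135 0.5671060958945253 0.5890437794859491
0.2 171 0.6335392590491029 0.6454562511615763
0.25 193 0.6119139889278442 0.6238727455623628
0.3 284 0.570008353155314 0.6024455685285565
0.32 247 0.5683423292986511 0.5940561709988282
0.33 1769 0.5683256168138093 0.5895793081660234
```

Emit:
{"name": "step_arm", "arguments": {"steps": [[[0.17,0.13,-0.03,0,0.06,-0.03],[0.43,0.33,-0.08,0.01,0.14,-0.065],[0.65,0.5,-0.12,0.01,0.21,-0.1],[0.86,0.66,-0.16,0.012,0.28,-0.13]]], "jaw": 0}}

```text
clock: 0.5
tool_pos: [0.2185, 0.574, 0.2423]
orientation: [-180.0, -8.1, -8.9]
force: [-0.0, 1.0, -0.3]
opening: 0.0875
gripper_force: 0.0
```

Emit:
{"name": "step_arm", "arguments": {"steps": [[[0.2,0.16,0,0.007,0.07,-0.035],[0.4,0.32,0,0.015,0.14,-0.07],[0.6,0.48,0,0.022,0.21,-0.105],[0.79,0.635,0,0.03,0.28,-0.137]]]}}

```text
clock: 0.9
tool_pos: [0.2858, 0.4992, 0.2533]
orientation: [-179.9, -16.1, -4.9]
force: [-0.8, -0.5, 0.5]
opening: 0.0875
gripper_force: 0.0
```

Emit:
{"name": "step_arm", "arguments": {"steps": [[[0.18,0.16,0.025,0.012,0.06,-0.033],[0.36,0.32,0.05,0.024,0.12,-0.066],[0.55,0.48,0.075,0.036,0.18,-0.1],[0.73,0.636,0.1,0.047,0.244,-0.132]]]}}

```text
clock: 1.3
tool_pos: [0.3529, 0.4296, 0.2639]
orientation: [-179.9, -23.1, -0.9]
force: [0.1, -1.2, 0.6]
opening: 0.0877
gripper_force: 0.0
```

Emit:
{"name": "step_arm", "arguments": {"steps": [[[0.14,0.2,0.055,0.017,0.06,-0.035],[0.27,0.39,0.11,0.035,0.12,-0.07],[0.41,0.59,0.165,0.052,0.18,-0.105],[0.54,0.78,0.22,0.07,0.244,-0.141]]]}}

```text
clock: 1.7
tool_pos: [0.4097, 0.3506, 0.2646]
orientation: [-179.9, -30.1, 3.6]
force: [0.7, 0.1, -0.5]
opening: 0.0876
gripper_force: 0.0
```

Emit:
{"name": "step_arm", "arguments": {"steps": [[[0.14,0.22,0.08,0,0,0],[0.28,0.44,0.16,0,0,0],[0.42,0.66,0.24,0,0,0],[0.56,0.876,0.324,0,0,0],[0.56,0.876,0.324,0,0,0]]]}}

```text
clock: 2.2
tool_pos: [0.4802, 0.2655, 0.2641]
orientation: [-179.9, -30.0, 3.3]
force: [-0.2, 0.3, -0.2]
opening: 0.0881
gripper_force: 0.0
```

```bash
python3 - <<'E'
from h import *
plan(((.534,.2662,.203),3.5,30),((.580,.2664,.123),3.5,30))
E
```

```text
[0.16, 0.025, 0.986, 0.0, -0.001, -0.005] tcp [0.5434, 0.2668, 0.1867]
[-0.002, 0.026, 0.922, 0.0, 0.0, 0.0] tcp [0.5894, 0.267, 0.1067]
```

Emit:
{"name": "step_arm", "arguments": {"steps": [[[0.04,0.01,0.2,0,0,0],[0.08,0.01,0.4,0,0,0],[0.12,0.02,0.6,0,0,0],[0.14,0.02,0.8,0,0,0],[0.16,0.025,0.98,0,0,-0.005],[0.16,0.025,0.98,0,0,-0.005]]]}}

```text
clock: 2.8
tool_pos: [0.5422, 0.2686, 0.1851]
orientation: [179.8, -29.9, 3.7]
force: [0.6, -1.3, 0.5]
opening: 0.0876
gripper_force: 0.0
```

```bash
python3 - <<'E'
from h import *
shot("side","side1")
E
```

```text
(no output)
```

View pics/side1.png

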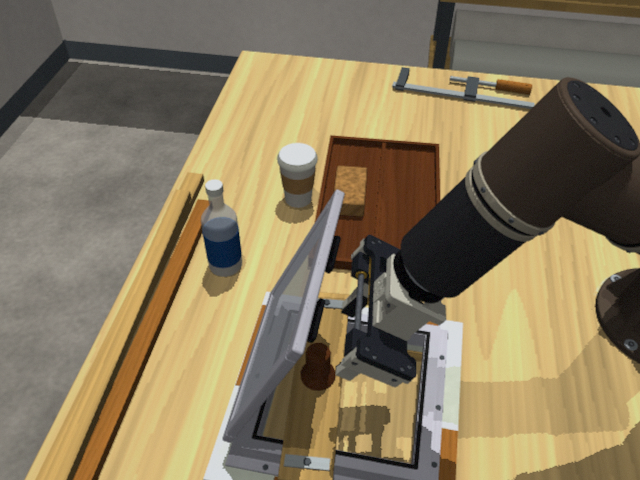

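The gripper at (380,330) is clear of the lid and lined up in front of the knob at (318,365), so I'll advance along the tool axis.

Emit:
{"name": "step_arm", "arguments": {"steps": [[[0,0,0.15,0,0,0],[0,0.01,0.3,0,0,0],[0,0.01,0.45,0,0,0],[0,0.02,0.6,0,0,0],[0,0.02,0.75,0,0,0],[0,0.02,0.85,0,0,0],[0,0.02,0.92,0,0,0],[0,0.02,0.92,0,0,0]]]}}

```text
clock: 3.65
tool_pos: [0.589, 0.2748, 0.1187]
orientation: [179.5, -29.2, 3.8]
force: [-1.4, 0.2, -1.3]
opening: 0.0876
gripper_force: 0.0
```

Emit:
{"name": "step_arm", "arguments": {"steps": [[[0,0,0,0,0,0],[0,0,0,0,0,0],[0,0,0,0,0,0],[0,0,0,0,0,0],[0,0,0,0,0,0],[0,0,0,0,0,0],[0,0,0,0,0,0],[0,0,0,0,0,0],[0,0,0,0,0,0],[0,0,0,0,0,0]]], "jaw": 255}}

```text
clock: 4.65
tool_pos: [0.5889, 0.2733, 0.1183]
orientation: [179.5, -29.1, 3.6]
force: [1.0, -3.5, 1.5]
opening: 0.0355
gripper_force: 30.0
```

```bash
python3 - <<'E'
from h import *
o=get_obs();print(o["joint_pos"],o["opening"],o["gripper_force"],o["force"])
E
```

```text
[ 31.045231    11.09831241 -54.08760633  95.44496182 -13.48097272
 -30.01634464] 0.03546528419557428 29.99591588973999 [ 0.9790691  -3.47714784  1.53516517]
```

Grip holds at 35.5 mm opening. The wrist was at its joint 4 limit, so the tool stopped about 12 mm high on the knob, which will do. I'll lift back along the tool axis.

Emit:
{"name": "step_arm", "arguments": {"steps": [[[0,0,-0.08,0,0,0],[0,0,-0.2,0,0,0],[0,0,-0.35,0,0,0],[0,0,-0.5,0,0,0],[0,0,-0.65,0,0,0],[0,0,-0.8,0,0,0],[0,0,-0.92,0,0,0],[0,0,-1,0,0,0],[0,0,-1,0,0,0]]]}}

```text
clock: 5.55
tool_pos: [0.5392, 0.2723, 0.2054]
orientation: [179.6, -29.1, 3.7]
force: [0.4, 0.6, -4.6]
opening: 0.0356
gripper_force: 30.0
```

```bash
python3 - <<'E'
from h import *
o=get_obs();print(o["joint_pos"],o["opening"],o["gripper_force"],o["force"],o["moment"])
plan(((.45,.27,.28),3.5,30),((.45,.18,.28),3.5,30),((.45,.08,.28),3.5,30),((.45,-.02,.28),3,30),((.46,-.12,.28),2.7,30),((.468,-.2256,.25),2.7,30))
im,d=shot("side","side2")
E
```

```text
[ 52.75218873   1.59038099 -48.89872196  49.81682919 -29.14704591
  -1.23767056] 0.035553855510120615 29.971621334552765 [ 0.38918556  0.56917611 -4.58853132] [-0.03716273  2.47231298  0.03957076]
[-0.413, -0.028, -0.898, 0.011, 0.031, 0.008] tcp [0.4594, 0.2706, 0.2637]
[-0.048, 0.898, -0.027, 0.0, 0.0, 0.0] tcp [0.4594, 0.1806, 0.2637]
[-0.053, 0.998, -0.031, 0.0, 0.0, 0.0] tcp [0.4594, 0.0806, 0.2637]
[-0.053, 0.999, -0.031, -0.009, -0.0, 0.015] tcp [0.4594, -0.0195, 0.2637]
[0.041, 1.004, 0.024, -0.005, 0.0, 0.009] tcp [0.4694, -0.1196, 0.2637]
[-0.124, 1.059, 0.275, 0.0, 0.0, 0.0] tcp [0.4774, -0.2252, 0.2337]
```

View pics/side2.png

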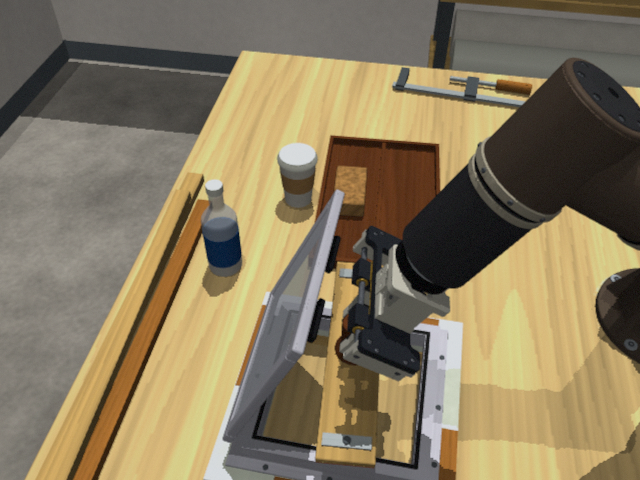

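The board is level in the gripper at (350,350) and clear of the lid.

Emit:
{"name": "step_arm", "arguments": {"steps": [[[-0.08,0,-0.15,0,0.01,0],[-0.16,0,-0.3,0,0.01,0],[-0.2,0,-0.45,0,0.02,0],[-0.2,0,-0.58,0,0.03,0],[-0.2,0,-0.7,0,0.03,0],[-0.2,0,-0.7,0,0.03,0]]]}}

```text
clock: 6.2
tool_pos: [0.4884, 0.2692, 0.2573]
orientation: [179.6, -30.0, 3.7]
force: [1.1, 0.1, -5.3]
opening: 0.0355
gripper_force: 30.0
```

Emit:
{"name": "step_arm", "arguments": {"steps": [[[-0.01,0.15,-0.01,0,0,0],[-0.02,0.35,-0.01,0,0,0],[-0.03,0.55,-0.02,0,0,0],[-0.04,0.75,-0.03,0,0,0],[-0.05,0.95,-0.03,0,0,0]]]}}

```text
clock: 6.7
tool_pos: [0.488, 0.1708, 0.2565]
orientation: [179.4, -29.9, 3.6]
force: [0.7, -0.3, -6.2]
opening: 0.0356
gripper_force: 30.0
```

```bash
python3 - <<'E'
from h import *
o=get_obs();print(o["joint_pos"],o["opening"],o["force"])
plan(((.47,.09,.28),3.5,30),((.47,-.01,.28),3.5,30),((.47,-.11,.28),3,30),((.47,-.19,.28),3,30),((.468,-.2256,.22),2.7,30),((.468,-.2256,.12),2.7,30))
E
```

```text
[ 54.04496111 -12.20430839 -52.06381766  39.94382108 -37.49380553
   9.88049524] 0.03559264116412609 [ 0.65279314 -0.3178571  -6.18146434]
[-0.083, 0.796, -0.122, 0.018, 0.003, 0.004] tcp [0.4794, 0.0906, 0.2637]
[-0.053, 0.998, -0.031, 0.0, 0.0, 0.0] tcp [0.4794, -0.0094, 0.2637]
[-0.053, 0.999, -0.031, -0.009, -0.0, 0.015] tcp [0.4794, -0.1095, 0.2637]
[-0.036, 0.799, -0.021, 0.0, 0.0, 0.0] tcp [0.4794, -0.1895, 0.2637]
[-0.333, 0.355, 0.5, -0.005, 0.0, 0.009] tcp [0.4774, -0.2252, 0.2037]
[-0.5, -0.0, 0.866, 0.0, 0.0, 0.0] tcp [0.4774, -0.2252, 0.1037]
```

```bash
cat > kin.py <<'E'
from h import *
from scipy.optimize import least_squares
LO=np.array([-176.03,-82.01,-58.28,-173.87,-174.79,-173.66]);HI=np.array([176.03,121.73,71.71,95.51,-.11,173.66])
def fk(j,k):
    h,a1,a2,d3,d4,e,L,c,s4,s6,o6=k
    ry=lambda a:Ro.from_euler("y",a,degrees=True); rx=lambda a:Ro.from_euler("x",a,degrees=True)
    R=Ro.from_euler("z",j[0],degrees=True); p=R.apply([a1,0,h]); p=p+R.apply(ry(j[1]).apply([0,0,a2]))
    R=R*ry(j[1]-j[2]); p=p+R.apply([d4,0,d3]); R=R*rx(s4*j[3]); p=p+R.apply([0,-e,0]); R=R*ry(-j[4]); p=p+R.apply([L,0,c])
    # tool z along local x
    R=R*ry(90)*Ro.from_euler("z",s6*j[5]+o6,degrees=True); return p,R
D=[([93.7978,20.592,.632,-.02,-70.135,-16.507],[.1484,.658,.2256],[179.9,0,-12.716]),
([31.045,11.098,-54.088,95.445,-13.481,-30.016],[.5889,.2733,.1183],[179.5,-29.1,3.6]),
([52.752,1.590,-48.899,49.817,-29.147,-1.238],[.5392,.2723,.2054],[179.6,-29.1,3.7]),
([54.045,-12.204,-52.064,39.944,-37.494,9.880],[.488,.1708,.2565],[179.4,-29.9,3.6])]
def fit():
    best=None
    for s4 in(1,-1):
      for s6 in(1,-1):
        for o6 in(0,90,180,-90):
          def f(x):
            r=[]
            for j,p,o in D:
                q,R=fk(j,[*x,s4,s6,o6]); r+=[*(q-p),*(.3*(R.inv()*Ro.from_euler("xyz",o,degrees=True)).as_rotvec())]
            return r
          s=least_squares(f,[.2,0,.6,0,.6,.19,.3,0])
          if best is None or s.cost<best[0]: best=(s.cost,[*s.x,s4,s6,o6],np.array(s.fun))
    return best
def ik(p,R,k,n=60):
    out=[]; rng=np.random.default_rng(0)
    for i in range(n):
        s=least_squares(lambda j:np.r_[(fk(j,k)[0]-p),.3*(fk(j,k)[1].inv()*R).as_rotvec()],rng.uniform(LO,HI),bounds=(LO,HI),x_scale=50)
        if s.cost<1e-6 and not any(np.abs(s.x-q).max()<2 for q in out): out.append(s.x)
    return out
E
python3 - <<'E'
from kin import *
np.set_printoptions(precision=3,suppress=True)
c,k,r=fit(); print(c,np.round(k,4),np.abs(r).reshape(-1,6).max(0)); np.save("k.npy",k)
if c<1e-3:
  for nm,g,y,t in(("now",(.479,.17,.27),3.5,30),("trayhi",(.468,-.2256,.2),2.7,30),("traylo",(.468,-.2256,.068),2.7,30),("tray20",(.468,-.2256,.068),2.7,20),("mid",(.48,0,.28),3,30)):
    R=Rt(y,t);p=np.array(g)+HP*R.apply([0,0,1]); print(nm); [print("  ",q) for q in ik(p,R,k,25)]
E
```

```text
1.0182867023800625e-07 [  0.199   0.      0.602  -0.      0.464   0.192   0.378  -0.     -1.
  -1.    -90.   ] [0. 0. 0. 0. 0. 0.]
now
   [ 53.495 -12.236 -52.575  40.273 -36.333   9.786]
trayhi
   [ -8.755  -4.297 -37.442 -12.254 -27.894 110.819]
traylo
   [-13.022   9.58  -38.607 -31.782 -14.906 134.611]
tray20
   [ -6.811  10.487 -41.234 -10.098 -18.804 108.517]
mid
   [ 32.882 -18.319 -51.173  26.839 -33.487  40.664]
```

The fitted arm model matches, and the tray pose is reachable at 30° tilt, so I'll continue across.

Emit:
{"name": "step_arm", "arguments": {"steps": [[[0,0.2,-0.02,0,0,0],[0,0.4,-0.04,0.01,0,0],[0,0.6,-0.06,0.015,0,0],[0,0.8,-0.08,0.018,0,0.004]]]}}

```text
clock: 7.1
tool_pos: [0.4884, 0.0905, 0.264]
orientation: [180.0, -29.9, 3.5]
force: [0.5, -0.0, -5.8]
opening: 0.0351
gripper_force: 30.0
```

Emit:
{"name": "step_arm", "arguments": {"steps": [[[-0.01,0.2,-0.01,0,0,0],[-0.02,0.4,-0.01,0,0,0],[-0.03,0.6,-0.02,0,0,0],[-0.04,0.8,-0.02,0,0,0],[-0.05,1,-0.03,0,0,0]]]}}

```text
clock: 7.6
tool_pos: [0.4883, -0.0096, 0.2638]
orientation: [180.0, -29.9, 3.5]
force: [0.4, 0.8, -4.7]
opening: 0.0356
gripper_force: 30.0
```

Emit:
{"name": "step_arm", "arguments": {"steps": [[[-0.01,0.2,-0.01,0,0,0],[-0.02,0.4,-0.01,0,0,0],[-0.03,0.6,-0.02,0,0,0.01],[-0.04,0.8,-0.02,0,0,0.015],[-0.05,1,-0.03,-0.01,0,0.015]]]}}

```text
clock: 8.1
tool_pos: [0.4883, -0.1094, 0.2638]
orientation: [180.0, -29.9, 2.9]
force: [1.1, -0.2, -4.7]
opening: 0.0354
gripper_force: 30.0
```

Emit:
{"name": "step_arm", "arguments": {"steps": [[[-0.01,0.2,-0.01,0,0,0],[-0.02,0.4,-0.01,0,0,0],[-0.03,0.6,-0.02,0,0,0],[-0.04,0.8,-0.02,0,0,0],[-0.04,0.8,-0.02,0,0,0]]]}}

```text
clock: 8.6
tool_pos: [0.4883, -0.1901, 0.2635]
orientation: [-180.0, -29.8, 2.8]
force: [0.4, -1.4, -5.5]
opening: 0.0355
gripper_force: 30.0
```

```bash
python3 - <<'E'
from h import *
o=get_obs();print(o["joint_pos"],o["opening"],o["force"])
plan(((.468,-.2256,.22),2.7,30),((.468,-.2256,.12),2.7,30),((.468,-.2256,.08),2.7,30))
im,d=shot("side","side3"); im,d=shot("top","top3")
P=cloud("top",d); m=(abs(P[...,0]-.48)<.2)&(abs(P[...,1]+.2)<.25)&(P[...,2]>.15)
Q=cloud("side",np.load("side3.npz")["d"])
# board: look for wood end points far from gripper
for n,C in(("top",P),("side",Q)):
  for sgn in(1,-1):
    m=(abs(C[...,0]-.47)<.1)&(abs(C[...,1]+.2-sgn*.135)<.02)&(C[...,2]>.12)&(C[...,2]<.28); q=C[m]
    if len(q)>20: A=np.c_[q[:,:2],np.ones(len(q))]; s=np.linalg.lstsq(A,q[:,2],rcond=None)[0]; print(n,sgn,len(q),q.min(0),q.max(0),"slope deg",np.degrees(np.arctan(s[:2])))
E
```

```text
[ -1.51368178 -10.89314194 -34.67668297  -3.63013274 -36.51002452
  96.67129532] 0.03552152587982478 [ 0.44231708 -1.36044946 -5.54360767]
[-0.407, 0.344, 0.456, -0.002, 0.006, 0.003] tcp [0.4774, -0.2252, 0.2037]
[-0.5, -0.0, 0.866, 0.0, 0.0, 0.0] tcp [0.4774, -0.2252, 0.1037]
[-0.2, -0.0, 0.346, 0.0, 0.0, 0.0] tcp [0.4774, -0.2252, 0.0637]
top 1 1313 [ 0.4367134  -0.08499093  0.22646258] [ 0.50938467 -0.04500721  0.24130116] slope deg [0.53389398 5.00528249]
top -1 667 [ 0.46923447 -0.34980729  0.22453796] [ 0.52259948 -0.31502079  0.2403958 ] slope deg [-1.05909535  6.90990212]
side 1 653 [ 0.43831357 -0.08489926  0.22227563] [ 0.51034357 -0.04510418  0.23953958] slope deg [0.35154941 4.25423201]
side -1 165 [ 0.48410558 -0.34922603  0.22330831] [ 0.52394141 -0.31500062  0.23713966] slope deg [-3.07040592  5.2976193 ]
```

View pics/side3.png

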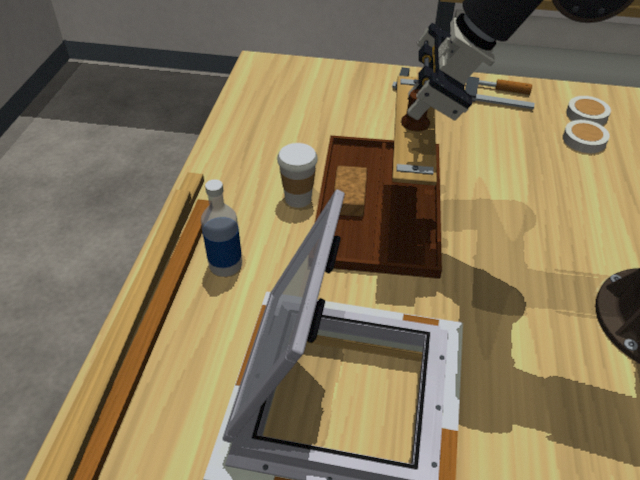

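The board hangs level at (415,130) over the tray with its yaw matching, so I'll descend.

Emit:
{"name": "step_arm", "arguments": {"steps": [[[-0.1,0.09,0.11,0,0,0],[-0.2,0.17,0.23,0,0,0],[-0.3,0.26,0.35,0,0,0],[-0.4,0.345,0.46,0,0.005,0],[-0.4,0.345,0.46,0,0.005,0]]]}}

```text
clock: 9.2
tool_pos: [0.4777, -0.2221, 0.2021]
orientation: [-179.9, -29.8, 2.9]
force: [-0.7, 0.0, -4.8]
opening: 0.0354
gripper_force: 30.0
```

Emit:
{"name": "step_arm", "arguments": {"steps": [[[-0.1,0,0.17,0,0,0],[-0.2,0,0.34,0,0,0],[-0.3,0,0.51,0,0,0],[-0.4,0,0.68,0,0,0],[-0.45,0,0.78,0,0,0],[-0.5,0,0.866,0,0,0],[-0.5,0,0.866,0,0,0]]]}}

```text
clock: 9.9
tool_pos: [0.4797, -0.2214, 0.1042]
orientation: [-179.9, -30.0, 3.1]
force: [-0.2, 0.4, -4.8]
opening: 0.0354
gripper_force: 30.0
```

```bash
python3 - <<'E'
from h import *
o=get_obs();print(o["joint_pos"],o["tool_pos"],o["orientation"],o["force"])
plan(((.469,-.2256,.078),2.7,30),((.469,-.2256,.068),2.7,30))
im,d=shot("top","top4")
C=cloud("top",d)
for y0,y1 in((-.10,-.075),(-.38,-.35)):
    m=(abs(C[...,0]-.47)<.1)&(C[...,1]>y0)&(C[...,1]<y1)&(C[...,2]>.05)&(C[...,2]<.1); q=C[m]; print(len(q),q.min(0),q.max(0))
m=(abs(C[...,0]-.47)<.1)&(abs(C[...,1]+.22)<.2)&(C[...,2]>.055)&(C[...,2]<.085);q=C[m];print(q.min(0),q.max(0))
E
```

```text
[ -9.7625217    3.39818783 -39.94553591 -20.79686538 -18.4193973
 120.96695083] [ 0.47966916 -0.2214336   0.10422019] [-179.92712395  -29.99971138    3.05788732] [-0.24489733  0.38322134 -4.82029628]
[-0.225, 0.037, 0.361, -0.009, 0.0, 0.011] tcp [0.4784, -0.2252, 0.0617]
[-0.05, -0.0, 0.087, 0.0, 0.0, 0.0] tcp [0.4784, -0.2252, 0.0517]
553 [ 0.42757217 -0.09994054  0.06577444] [ 0.49906033 -0.07500052  0.08300154]
430 [ 0.4506236  -0.37997627  0.06603262] [ 0.51457296 -0.35030206  0.08085906]
[ 0.42713141 -0.38266054  0.0646775 ] [ 0.51457296 -0.06032968  0.08497399]
```

View pics/top4.png

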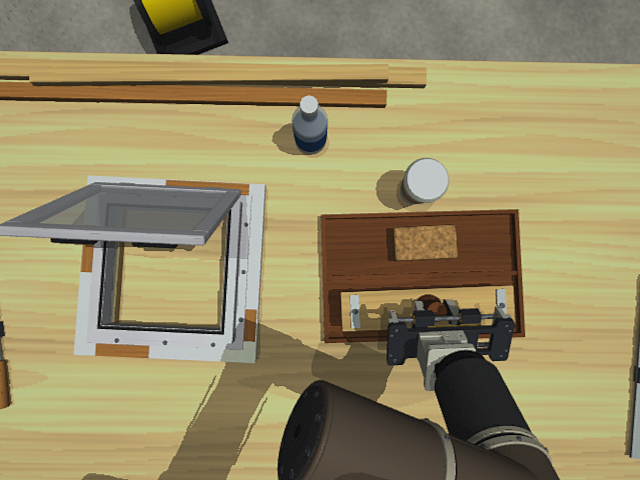

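The board sits over the near bay, spanning columns 340–515 and centred inside its walls. I'll lower it gently.

Emit:
{"name": "step_arm", "arguments": {"steps": [[[-0.05,0.01,0.08,0,0,0],[-0.1,0.02,0.16,0,0,0],[-0.14,0.03,0.23,0,0,0],[-0.18,0.035,0.29,0,0,0],[-0.21,0.035,0.34,0,0,0],[-0.225,0.035,0.36,0,0,0],[-0.225,0.035,0.36,0,0,0]]]}}

```text
clock: 10.65
tool_pos: [0.4792, -0.2255, 0.0629]
orientation: [-180.0, -30.1, 3.1]
force: [-1.1, -0.8, -4.9]
opening: 0.0355
gripper_force: 30.0
```

Emit:
{"name": "step_arm", "arguments": {"steps": [[[-0.01,0,0.02,0,0,0],[-0.02,0,0.035,0,0,0],[-0.025,0,0.043,0,0,0],[-0.03,0,0.052,0,0,0],[-0.035,0,0.061,0,0,0],[-0.035,0,0.061,0,0,0]]]}}

```text
clock: 11.25
tool_pos: [0.479, -0.2255, 0.0555]
orientation: [-180.0, -30.1, 3.0]
force: [0.1, 1.4, -4.9]
opening: 0.0355
gripper_force: 30.0
```

Emit:
{"name": "step_arm", "arguments": {"steps": [[[-0.008,0,0.013,0,0,0],[-0.015,0,0.026,0,0,0],[-0.015,0,0.026,0,0,0]]]}}

```text
clock: 11.55
tool_pos: [0.4793, -0.2256, 0.0526]
orientation: [-180.0, -30.1, 3.1]
force: [-0.2, 0.5, -4.1]
opening: 0.0357
gripper_force: 30.0
```

Emit:
{"name": "step_arm", "arguments": {"steps": [[[-0.005,0,0.009,0,0,0],[-0.01,0,0.017,0,0,0],[-0.01,0,0.017,0,0,0]]]}}

```text
clock: 11.85
tool_pos: [0.4801, -0.2256, 0.0515]
orientation: [180.0, -30.2, 3.1]
force: [-0.5, 4.2, 3.3]
opening: 0.0354
gripper_force: 30.0
```

Contact shows at about 8 N off the hanging weight. I'll release and back out.

Emit:
{"name": "step_arm", "arguments": {"steps": [[[0,0,0,0,0,0],[0,0,0,0,0,0],[0,0,0,0,0,0],[0,0,0,0,0,0],[0,0,0,0,0,0],[0,0,0,0,0,0],[0,0,0,0,0,0],[0,0,0,0,0,0]]], "jaw": 0}}

```text
clock: 12.65
tool_pos: [0.4791, -0.2255, 0.0506]
orientation: [-180.0, -30.1, 3.1]
force: [-0.0, 0.4, 0.4]
opening: 0.0867
gripper_force: 0.0
```

Emit:
{"name": "step_arm", "arguments": {"steps": [[[0,0,-0.1,0,0,0],[0,0,-0.25,0,0,0],[0,0,-0.45,0,0,0],[0,0,-0.65,0,0,0],[0,0,-0.85,0,0,0],[0,0,-1,0,0,0],[0,0,-1,0,0,0]]]}}

```text
clock: 13.35
tool_pos: [0.4291, -0.2284, 0.1391]
orientation: [180.0, -30.3, 3.1]
force: [0.3, -0.3, 0.1]
opening: 0.0881
gripper_force: 0.0
```

```bash
python3 - <<'E'
from kin import *
np.set_printoptions(precision=3,suppress=True)
im,d=shot("side","side5"); C=cloud("side",d)
m=(abs(C[...,0]-.47)<.08)&(abs(C[...,1]+.22)<.19)&(C[...,2]>.014)&(C[...,2]<.026)
m&=~((im[...,0].astype(int)<110))
q=C[m];print(len(q),q.min(0),q.max(0)); A=np.c_[q[:,:2],np.ones(len(q))];print("plane slope",np.linalg.lstsq(A,q[:,2],rcond=None)[0], cv2.minAreaRect(q[:,:2].astype(np.float32)))
k=np.load("k.npy")
o=get_obs();print(o["joint_pos"],o["opening"])
# chain IK from now
p=[((.46,-.22,.28),2.7,20),((.50,-.10,.38),0,5),((.56,0,.45),-1.8,0),((.63,.14,.45),-1.8,0),((.645,.258,.43),-1.8,0),((.645,.258,.33),-1.8,0),((.60,.26,.32),-1.8,0),((.442,.265,.11),-1.8,0)]
j=np.array(o["joint_pos"])
for g,y,t in p:
    R=Rt(y,t);P=np.array(g)+HP*R.apply([0,0,1])
    s=least_squares(lambda j:np.r_[(fk(j,k)[0]-P),.3*(fk(j,k)[1].inv()*R).as_rotvec()],j,bounds=(LO,HI),x_scale=50);j=s.x;print(round(s.cost,7),j)
plan(*p[:6])
E
```

```text
2702 [ 0.429 -0.388  0.014] [ 0.515 -0.063  0.026]
plane slope [0.001 0.001 0.019] ((0.4714759290218353, -0.22534674406051636), (0.07127314805984497, 0.3236970901489258), 3.139166831970215)
[-12.513  -4.055 -41.838 -19.332 -24.099 121.304] 0.08778805977755996
0.0 [ -5.669  -6.688 -27.793  -3.773 -49.153 100.341]
0.0 [ 11.541  -1.932 -10.063   1.025 -76.971  78.271]
0.0 [ 20.027   5.975   7.472   0.    -91.497  68.173]
0.0 [ 29.816  14.777  18.33    0.    -93.554  58.384]
0.0 [ 37.827  19.891  22.949   0.    -93.058  50.373]
0.0 [ 37.827  20.418  11.314  -0.    -80.896  50.373]
0.0 [ 40.483  16.572   4.601  -0.    -78.028  47.717]
0.0 [ 52.792  13.284 -29.528  -0.    -47.189  35.408]
[0.951, -0.066, -0.883, -0.005, -0.358, 0.012] tcp [0.4664, -0.2197, 0.2623]
[0.722, -1.179, -0.79, -0.02, -0.524, 0.092] tcp [0.5016, -0.1, 0.3613]
[0.642, -1.0, -0.646, -0.003, -0.175, 0.063] tcp [0.56, -0.0, 0.4312]
[0.656, -1.421, -0.0, 0.0, 0.0, 0.0] tcp [0.63, 0.14, 0.4312]
[0.113, -1.184, 0.2, 0.0, 0.0, 0.0] tcp [0.645, 0.258, 0.4112]
[0.0, -0.0, 1.0, 0.0, 0.0, 0.0] tcp [0.645, 0.258, 0.3112]
```

View pics/side5.png

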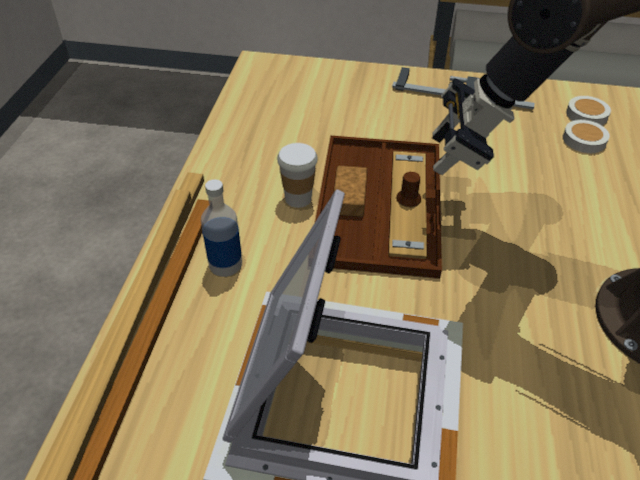

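The board lies flat in the near bay, knob up at (410,185), released. Next is the lid, which I'll pull shut from behind with closed fingers.

```bash
python3 - <<'E'
from h import *
plan(((.46,-.22,.28),2.7,20),((.48,-.15,.34),1,10),((.51,-.08,.40),-1.8,0),((.56,.01,.45),-1.8,0),((.61,.10,.45),-1.8,0),((.64,.185,.45),-1.8,0),((.645,.258,.42),-1.8,0),((.645,.258,.33),-1.8,0))
E
```

```text
[0.951, -0.066, -0.883, -0.005, -0.358, 0.012] tcp [0.4664, -0.2197, 0.2623]
[0.391, -0.689, -0.487, -0.015, -0.349, 0.057] tcp [0.4833, -0.1499, 0.3215]
[0.379, -0.695, -0.54, -0.009, -0.349, 0.097] tcp [0.51, -0.08, 0.3812]
[0.471, -0.915, -0.5, 0.0, 0.0, 0.0] tcp [0.56, 0.01, 0.4312]
[0.471, -0.915, -0.0, 0.0, 0.0, 0.0] tcp [0.61, 0.1, 0.4312]
[0.273, -0.859, -0.0, 0.0, 0.0, 0.0] tcp [0.64, 0.185, 0.4312]
[0.027, -0.731, 0.3, 0.0, 0.0, 0.0] tcp [0.645, 0.258, 0.4012]
[0.0, -0.0, 0.9, 0.0, 0.0, 0.0] tcp [0.645, 0.258, 0.3112]
```

Emit:
{"name": "step_arm", "arguments": {"steps": [[[0.19,-0.01,-0.18,0,-0.07,0],[0.38,-0.03,-0.36,0,-0.14,0],[0.57,-0.04,-0.54,0,-0.21,0.01],[0.76,-0.05,-0.71,0,-0.29,0.01],[0.95,-0.066,-0.88,0,-0.358,0.012]]], "jaw": 255}}

```text
clock: 13.9
tool_pos: [0.4671, -0.2194, 0.2611]
orientation: [-179.8, -19.7, 2.7]
force: [0.4, -0.3, 0.0]
opening: 0.053
gripper_force: 0.0
```

Emit:
{"name": "step_arm", "arguments": {"steps": [[[0.1,-0.17,-0.12,0,-0.09,0.015],[0.2,-0.34,-0.24,0,-0.18,0.03],[0.3,-0.52,-0.36,-0.01,-0.26,0.045],[0.39,-0.69,-0.487,-0.015,-0.349,0.057]]]}}

```text
clock: 14.3
tool_pos: [0.4838, -0.1489, 0.3196]
orientation: [-179.8, -9.7, 1.0]
force: [0.2, -1.1, -0.9]
opening: 0.0211
gripper_force: 0.0
```

Emit:
{"name": "step_arm", "arguments": {"steps": [[[0.1,-0.17,-0.13,0,-0.09,0.025],[0.19,-0.34,-0.27,0,-0.18,0.05],[0.28,-0.52,-0.4,-0.01,-0.26,0.075],[0.38,-0.695,-0.54,-0.01,-0.349,0.097]]]}}

```text
clock: 14.7
tool_pos: [0.5109, -0.0787, 0.3794]
orientation: [-179.9, 0.3, -1.7]
force: [0.4, -1.0, 0.0]
opening: 0.0006
gripper_force: 0.0
```

Emit:
{"name": "step_arm", "arguments": {"steps": [[[0.12,-0.23,-0.13,0,0,0],[0.24,-0.46,-0.25,0,0,0],[0.36,-0.7,-0.38,0,0,0],[0.47,-0.915,-0.5,0,0,0]]]}}

```text
clock: 15.1
tool_pos: [0.5613, 0.0116, 0.4291]
orientation: [-179.9, 0.3, -1.7]
force: [0.6, 0.0, 0.1]
opening: 0.0002
gripper_force: 0.0
```

Emit:
{"name": "step_arm", "arguments": {"steps": [[[0.12,-0.23,0,0,0,0],[0.24,-0.46,0,0,0,0],[0.36,-0.7,0,0,0,0],[0.47,-0.915,0,0,0,0]]]}}

```text
clock: 15.5
tool_pos: [0.611, 0.1018, 0.4283]
orientation: [-179.9, 0.3, -1.7]
force: [1.1, 0.1, 0.1]
opening: 0.0006
gripper_force: 0.0
```

Emit:
{"name": "step_arm", "arguments": {"steps": [[[0.07,-0.22,0,0,0,0],[0.14,-0.43,0,0,0,0],[0.21,-0.65,0,0,0,0],[0.27,-0.86,0,0,0,0]]]}}

```text
clock: 15.9
tool_pos: [0.64, 0.1867, 0.4298]
orientation: [-179.9, 0.2, -1.7]
force: [0.6, 0.2, 0.1]
opening: 0.0008
gripper_force: 0.0
```

Emit:
{"name": "step_arm", "arguments": {"steps": [[[0.01,-0.2,0.1,0,0,0],[0.02,-0.4,0.2,0,0,0],[0.03,-0.6,0.3,0,0,0],[0.03,-0.73,0.3,0,0,0],[0.03,-0.73,0.3,0,0,0]]]}}

```text
clock: 16.4
tool_pos: [0.6443, 0.2598, 0.3995]
orientation: [-179.9, 0.2, -1.6]
force: [-0.5, 0.2, 0.6]
opening: 0.0008
gripper_force: 0.0
```

```bash
python3 - <<'E'
from h import *
o=get_obs();print(o["tool_pos"],o["orientation"],o["opening"])
H=np.array([.5355,.2624]);psi=np.radians(-1.85);ex=np.array([np.cos(psi),np.sin(psi)])
hinge=H+.142*ex;print("hinge",hinge)
# lid angle from side cloud now? use stored: outer face points
C=cloud("side",np.load("side5.npz")["d"]); 
q=C[(abs(C[...,1]-.26)<.12)&(C[...,2]>.13)&(C[...,2]<.31)&(C[...,0]>.6)&(C[...,0]<.69)]
u=-(q[:,:2]-hinge)@ex; z=q[:,2]-.075
for a in np.arange(1.12,1.26,.02):
    n=-u*np.sin(a)+z*np.cos(a); print(round(a,2),np.percentile(n,[5,50,90,98]).round(4),end=" ")
a0=1.17;r=.245
p,R=np.array(o["tool_pos"]),Ro.from_euler("xyz",o["orientation"],degrees=True)
print()
for a in (a0,1.0,.8,.6,.4,.2,.1,.05,0,-.02):
    uu=r*np.cos(a)-.014*np.sin(a)-.0095; zz=.075+r*np.sin(a)+.014*np.cos(a)
    xy=hinge-uu*ex; t=np.r_[xy,zz]; print(a,np.round(t,4),"tool rel now",np.round(R.inv().apply(t-p)*10,3))
E
```

```text
[0.6442626  0.25982722 0.39954661] [-179.9231543     0.2161722    -1.62441022] 0.000770339007931998
hinge [0.67742599 0.25781582]
1.12 [0.0161 0.0201 0.023  0.0239] 1.14 [0.0147 0.0171 0.0187 0.0198] 1.16 [0.0133 0.014  0.0146 0.0161] 1.18 [0.0099 0.0111 0.0122 0.0134] 1.2 [0.0055 0.0081 0.0107 0.0115] 1.22 [0.0011 0.0051 0.0091 0.0101] 1.24 [-0.0033  0.0021  0.0076  0.0089] 
1.17 [0.6043 0.2602 0.306 ] tool rel now [-0.396  0.009  0.936]
1.0 [0.5664 0.2614 0.2887] tool rel now [-0.775  0.008  1.111]
0.8 [0.5264 0.2627 0.2605] tool rel now [-1.174  0.007  1.395]
0.6 [0.4927 0.2638 0.2249] tool rel now [-1.509  0.006  1.752]
0.4 [0.4668 0.2646 0.1833] tool rel now [-1.767  0.005  2.169]
0.2 [0.4497 0.2652 0.1374] tool rel now [-1.936  0.005  2.629]
0.1 [0.4447 0.2653 0.1134] tool rel now [-1.986  0.005  2.869]
0.05 [0.4431 0.2654 0.1012] tool rel now [-2.002  0.005  2.991]
0 [0.442  0.2654 0.089 ] tool rel now [-2.011  0.006  3.113]
-0.02 [0.4418 0.2654 0.0841] tool rel now [-2.013  0.006  3.162]
```

Emit:
{"name": "step_arm", "arguments": {"steps": [[[0,0,0.15,0,0,0],[0,0,0.35,0,0,0],[0,0,0.55,0,0,0],[0,0,0.75,0,0,0],[0,0,0.88,0,0,0],[0,0,0.936,0,0,0],[0,0,0.936,0,0,0]]]}}

```text
clock: 17.1
tool_pos: [0.6443, 0.2579, 0.3069]
orientation: [-179.9, 0.2, -1.7]
force: [0.2, 0.0, -0.2]
opening: 0.0005
gripper_force: 0.0
```

Emit:
{"name": "step_arm", "arguments": {"steps": [[[-0.15,0,0,0,0,0],[-0.3,0,0,0,0,0],[-0.36,0,0,0,0,0],[-0.42,0,0.01,0,0,0],[-0.49,0,0.04,0,0,0],[-0.56,0,0.07,0,0,0],[-0.63,0,0.105,0,0,0],[-0.7,0,0.14,0,0,0],[-0.775,0,0.175,0,0,0]]]}}

```text
clock: 18.0
tool_pos: [0.5666, 0.2607, 0.2897]
orientation: [-179.8, 0.1, -1.7]
force: [4.3, 0.7, 2.4]
opening: 0.0003
gripper_force: 2.5
```

Emit:
{"name": "step_arm", "arguments": {"steps": [[[-0.1,0,0.065,0,0,0],[-0.21,0,0.133,0,0,0],[-0.3,0,0.205,0,0,0],[-0.4,0,0.284,0,0,0],[-0.49,0,0.365,0,0,0],[-0.577,0,0.452,0,0,0],[-0.66,0,0.545,0,0,0],[-0.734,0,0.641,0,0,0]]]}}

```text
clock: 18.8
tool_pos: [0.4923, 0.2628, 0.2249]
orientation: [-179.9, 0.2, -1.7]
force: [0.0, 1.5, 4.3]
opening: 0.0003
gripper_force: 1.9
```

Emit:
{"name": "step_arm", "arguments": {"steps": [[[-0.07,0,0.1,0,0,0],[-0.138,0,0.205,0,0,0],[-0.2,0,0.31,0,0,0],[-0.258,0,0.417,0,0,0],[-0.305,0,0.53,0,0,0],[-0.35,0,0.645,0,0,0],[-0.39,0,0.76,0,0,0],[-0.427,0,0.877,0,0,0]]]}}

```text
clock: 19.6
tool_pos: [0.45, 0.2641, 0.1371]
orientation: [-179.9, 0.2, -1.7]
force: [0.5, -0.2, 2.2]
opening: 0.0004
gripper_force: 1.4
```

```bash
python3 - <<'E'
from h import *
o=get_obs();print(o["tool_pos"],o["force"])
im,d=shot("side","side6")
E
```

```text
[0.44998429 0.26408121 0.13706502] [ 0.49640811 -0.21179512  2.17769566]
```

View pics/side6.png

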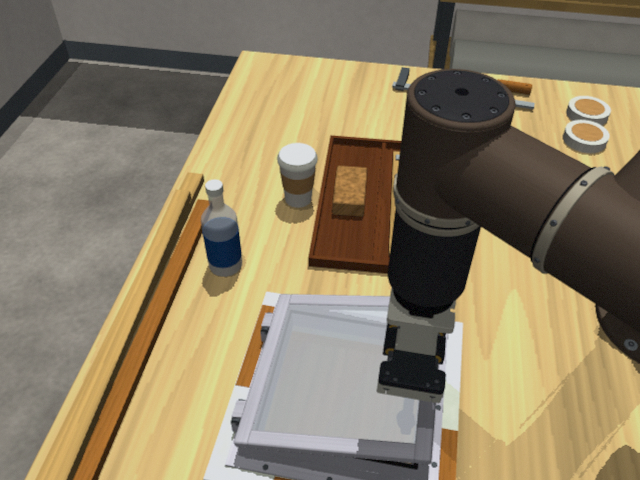

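The lid is nearly down, with the fingertips on its rim at (420,400). I'll finish slowly.

Emit:
{"name": "step_arm", "arguments": {"steps": [[[-0.015,0,0.06,0,0,0],[-0.03,0,0.12,0,0,0],[-0.04,0,0.18,0,0,0],[-0.05,0,0.24,0,0,0],[-0.055,0,0.29,0,0,0],[-0.06,0,0.33,0,0,0],[-0.065,0,0.37,0,0,0],[-0.068,0,0.4,0,0,0],[-0.07,0,0.42,0,0,0],[-0.07,0,0.44,0,0,0],[-0.07,0,0.45,0,0,0],[-0.07,0,0.46,0,0,0]]]}}

```text
clock: 20.85
tool_pos: [0.4433, 0.2648, 0.0922]
orientation: [-179.9, 0.1, -1.7]
force: [-1.8, 0.2, 3.1]
opening: 0.0006
gripper_force: 1.3
```

Emit:
{"name": "step_arm", "arguments": {"steps": [[[0,0,0.007,0,0,0],[0,0,0.014,0,0,0],[0,0,0.02,0,0,0],[0,0,0.02,0,0,0]]]}}

```text
clock: 21.25
tool_pos: [0.4434, 0.2648, 0.0902]
orientation: [-179.9, 0.1, -1.7]
force: [-1.3, -0.5, 0.4]
opening: 0.0004
gripper_force: 0.4
```

Emit:
{"name": "step_arm", "arguments": {"steps": [[[0,0,0.006,0,0,0],[0,0,0.012,0,0,0],[0,0,0.015,0,0,0],[0,0,0.015,0,0,0]]]}}

```text
clock: 21.65
tool_pos: [0.4434, 0.2648, 0.0887]
orientation: [-179.9, 0.1, -1.7]
force: [-0.3, 0.8, 1.8]
opening: 0.0
gripper_force: 0.6
```

Emit:
{"name": "step_arm", "arguments": {"steps": [[[0,0,0.004,0,0,0],[0,0,0.008,0,0,0],[0,0,0.01,0,0,0],[0,0,0.01,0,0,0]]]}}

```text
clock: 22.05
tool_pos: [0.4433, 0.2647, 0.0877]
orientation: [-179.9, 0.1, -1.7]
force: [-1.2, 0.6, 1.9]
opening: 0.0007
gripper_force: 0.9
```

Emit:
{"name": "step_arm", "arguments": {"steps": [[[0,0,0.004,0,0,0],[0,0,0.008,0,0,0],[0,0,0.01,0,0,0],[0,0,0.01,0,0,0]]]}}

```text
clock: 22.45
tool_pos: [0.4434, 0.2648, 0.0873]
orientation: [-179.9, 0.1, -1.7]
force: [-3.8, 0.1, 7.8]
opening: 0.0002
gripper_force: 4.2
```

Emit:
{"name": "step_arm", "arguments": {"steps": [[[0,0,0.004,0,0,0],[0,0,0.008,0,0,0],[0,0,0.01,0,0,0],[0,0,0.01,0,0,0]]]}}

```text
clock: 22.85
tool_pos: [0.4434, 0.2648, 0.0872]
orientation: [-179.9, 0.1, -1.7]
force: [-7.9, -1.5, 17.9]
opening: 0.0009
gripper_force: 8.9
```

Firm stop: 18 N with no further travel, so the lid is down. I'll lift clear and check.

Emit:
{"name": "step_arm", "arguments": {"steps": [[[0,0,-0.05,0,0,0],[0,0,-0.2,0,0,0],[0,0,-0.4,0,0,0],[0,0,-0.7,0,0,0],[0,0,-1,0,0,0]]]}}

```text
clock: 23.35
tool_pos: [0.4433, 0.2639, 0.1863]
orientation: [-179.9, 0.2, -1.7]
force: [-0.3, 0.2, -0.1]
opening: 0.0009
gripper_force: 0.0
```

Emit:
{"name": "step_arm", "arguments": {"steps": [[[0,0,-0.2,0,0,0],[0,0,-0.5,0,0,0],[0,0,-0.8,0,0,0],[0,0,-0.8,0,0,0]]]}}

```text
clock: 23.75
tool_pos: [0.4455, 0.2653, 0.2699]
orientation: [-179.6, -0.2, -1.7]
force: [-0.3, -0.0, -0.4]
opening: 0.0006
gripper_force: 0.0
```

```bash
python3 - <<'E'
from h import *
im,d=shot("side","side7"); C=cloud("side",d)
m=(abs(C[...,0]-.535)<.12)&(abs(C[...,1]-.2624)<.12)&(C[...,2]>.06)&(C[...,2]<.15); q=C[m]
for a,b in((.42,.45),(.6,.65)):
    s=q[(q[:,0]>a)&(q[:,0]<b)]; print(a,len(s),np.percentile(s[:,2],[10,50,90]))
E
```

```text
0.42 2794 [0.084342   0.08631566 0.08841262]
0.6 4736 [0.08441651 0.08626251 0.08832644]
```

View pics/side7.png

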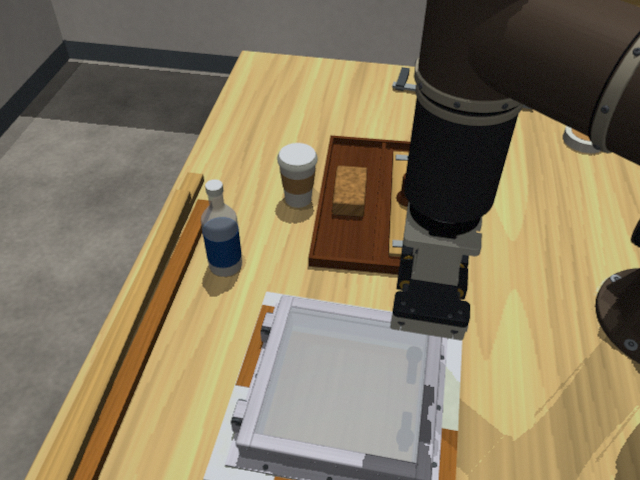

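The lid lies level, with front and rear both at 86 mm. The board is in the tray, the bystanders haven't moved, and the gripper is clear.

```bash
python3 -c "
from plant import *
print(close_job())"
```

```text
the job is handed in; nothing more can be done
None
```

The sanding board lies flat, knob up and released, in the tray's near bay; the hatch lid was then closed slowly and is fully down, the cork block, cup and bottle were left alone, and the job was handed in at about 24 s with the arm clear (no verdict was returned).

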